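Index the bench wheel one click and press start

TASK

With a fingertip laid on the large knurled wheel, turn it by friction one click clockwise (seen from above), so that it settles with its pointer at the middle of the three marks, and do not let it run on to the third mark. Then press the round start button on the same console fully down and let it go. Grip nothing, and leave the smaller knob and the loose things standing about where they are.

Things in the scene. Friction and masses are not known exactly. Their poses are not given: they have to be found in the camera images.
- console: fixed indexing console: blue base 260 mm (its x) by 200 mm (its y), deck 30 mm above the bench; origin at the centre of its underside. A white round plinth on it (170 mm across, top at 42 mm) carries the large wheel, axis 30 mm along console +x. Three black marks on the plinth, 71 mm from the axis: the middle one towards console +x, the others 0.6 rad either side
- wheel_top (a point): centre of the flat top face of the large steel index wheel, on its vertical axis, 66 mm above the bench. The wheel is 104 mm across and 18 mm thick, too wide to grip across, rim and top border knurled, nothing standing on it. Pressing 5 to 7 N on the top face 30 to 40 mm from the axis and sweeping round the axis turns it (friction about 0.5 to 0.7)
- pointer_tip (a point): outer end of the black pointer line on the wheel's top face, at the rim, 52 mm from the axis; it turns with the wheel and shows at which of the three marks the wheel stands
- index_wheel (a joint): angle of the large wheel in rad, growing clockwise seen from above: clicks (detents) at 0 (first mark, where it starts), 0.6 (middle mark) and 1.2 (third mark). Between two clicks it resists with at most about 0.06 N m; past half-way it pulls itself into the next click when let go
- wheel_float (a joint): how far the large wheel is pushed down on its spring, m, 0 (up) to 0.005 (bottomed): starts to sink at about 2.4 N, bottoms at about 8.4 N, and rises again when let go
- start_button (a joint): travel of the start button in m, 0 up, 0.006 fully down; springs back when let go; fully down takes 5 N
- start_button_top (a point): centre of the top of the round metal start button, 26 mm across in a black collar 44 mm across, on the console deck 95 mm along console -x and 55 mm along console -y from the console's origin; its top is 52 mm above the bench; it is pressed straight down
- trim_knob (a joint): angle of the smaller knurled knob on the separate grey unit, rad, 0 at the start; not part of the job
- trim_knob_top (a point): centre of the top of that smaller knurled knob, 46 mm across, 24 mm tall, top 66 mm above the bench, in the middle of a fixed grey box 130 x 130 x 35 mm
- cone_holder: loose polished steel sample holder with a cone-shaped head, 38 mm wide, 48 mm tall, standing on the console deck; origin at the centre of its foot
- contact_holder: loose aluminium cylinder with a wider rim and small contacts on top, 34 mm wide, 44 mm tall, standing on a far corner of the console deck; origin at the centre of its foot
- ring_gauge: loose brass ring, 60 mm outside diameter, 16 mm tall, lying on the bench; origin at the centre of its underside
- screwdriver: loose black-handled screwdriver, 200 mm long, lying at the far side of the bench; origin half-way along it, on the bench
- solvent_bottle: loose amber bottle, 60 mm wide, 130 mm tall, standing at the left of the bench; origin at the centre of its foot
- grease_jar: loose white jar, 60 mm wide, 55 mm tall, standing at the right of the bench; origin at the centre of its foot
- parts_tray: loose grey open tray, 120 x 160 x 30 mm, at the left of the bench; origin at the centre of its underside

How it is judged (in metres and radians):
On the way, in this order (a step that is already met when the one before it is completed fails the run):
1. the large wheel stands in the middle click (value of joint index_wheel between 0.52 and 0.68 rad), for 0.3 s.
2. the start button is pressed fully down with the wheel in the middle click (all of step 1 and value of joint start_button above 0.0045 m), for 0.05 s.
At the end, for the whole second after the job is handed in: the large wheel rests in the middle click (0.6 rad within 0.08), the start button is up again (within 1.5 mm), the small knob is within 0.12 rad of its start and every loose thing is within 20 mm of where it stood (all of step 1 and velocity of joint index_wheel between -0.05 and 0.05 rad/s and value of joint start_button below 0.0015 m and value of joint trim_knob between -0.12 and 0.12 rad and distance of each of cone_holder, contact_holder, ring_gauge, screwdriver, solvent_bottle, grease_jar, parts_tray from where it was at the start of the episode below 0.02 m); the robot touches nothing.
It fails at once if the wheel is turned on past the middle click, more than half-way to the third mark (value of joint index_wheel above 0.93 rad).
It fails at once if the small knob is turned (not (value of joint trim_knob between -0.12 and 0.12 rad)).
It fails at once if a loose thing is lifted, carried or pushed away (more than 20 mm) (distance of any of cone_holder, contact_holder, ring_gauge, screwdriver, solvent_bottle, grease_jar, parts_tray from where it was at the start of the episode above 0.02 m).
It fails at once if a holder on the console is knocked over (angle between any of cone_holder, contact_holder's own z axis and vertical above 0.6 rad).
It also fails if it takes over 38 s, if anything falls off the work surface, if the arm or the gripper's body presses on something with over 40 N, if the wrist force passes 120 N, or if a joint passes its speed limit or range.

ROBOT

A 7-joint arm with a two-finger parallel gripper is mounted at the origin on the work surface. World frame = base frame: x ahead of the robot, y to its left, z up, the work surface at z = 0. Lengths are in mm, angles in rad, forces in N, time in s.
With the tool pointing down it reaches from about 400 to 850 mm from the base axis. Payload 10.4 kg.
Tool frame: the origin (TCP) lies midway between the tips of the shut fingers; the grasp point (between the pads) lies 19 mm behind it (r.pinch_z is the distance from the TCP to the grasp point, in mm); y points along the fingers, z is the direction in which the jaws open and shut, and the axes are right-handed (so a half turn about y gives the same grasp; the last joint's range is limited). The gripper opens to 85 mm and grips with 20 to 120 N. Pads are 22 mm wide; open, the fingers measure 114 mm over their backs; the gripper's body (76 mm by 85 mm) begins 54 mm behind the grasp point. The pads swing forward as they close: fully open they stand 13 mm farther back than shut.
Start: joints at [-1.289, 0.332, -0.065, 1.46, 0.022, 1.35, -0.088], TCP at [187.551, 596.22, 203.338] pointing down, gripper open.
Joint ranges: [-2.6, 2.6], [-0.5, 2.12], [-1.47, 1.34], [0.16, 2.42], [-1.27, 4.41], [0.06, 2.06], [-2.6, 2.6]. Speed limits (rad/s): [2.22, 2.22, 2.79, 2.79, 3.14, 3.14, 3.14].

INTERFACE

Orientations are given as a unit quaternion [w, x, y, z].
In Python, from bench import r gives the robot as it stands. The module is installed in compiled form; this text tells all that it offers.
- The arm moves only by the tool drive_tool, never from a script. Its argument "steps" is a list that holds one entry, the list of rows, each a list of 7 numbers: the turn, a rotation vector about the tool's x, y, z in degrees, then the shift along the tool's x, y, z in m, then the finger opening in m, from 0 to 0.0854. A call has 1 to 10 rows; each row is the pose to reach, as a shift and turn from the pose commanded when the call began, along the tool's axes at that moment; what a row does not reach only later rows make up. A row lasts 1/8 s, in which the tool goes at most 62.5 mm and 10.7 degrees, less where a joint would pass 70% of its speed; a pose out of reach is approached as far as the arm can. A call with a gripper value outside its range is refused whole. The fingers move at their own pace and stop on an object; "grip_force" is the grip in N (left out, the last holds). Time passes only in rows, so rows that repeat a pose let the fingers close. It gives the time, the measured TCP pose, the force and the opening at its end, in the units of the state.
- r.get_state(): the state, without advancing time (a new reading comes with each control period).
- r.read_camera(name): name is "scene" or "top" or "wrist"; returns the picture (480x640x3 uint8, red, green, blue); there is no depth.
- r.camera_params(name): a dict with "intrinsics" (3x3 intrinsics, pixels), "cam_to_world" (4x4, takes a point from camera to world coordinates); the wrist camera has in their place "mount" (4x4, takes a point from camera to tool coordinates, whose origin is the TCP and whose axes are the tool frame's). Camera axes: x right, y down, z forward; pixel columns grow to the right and rows downward; lengths in mm; the calibration is good to about 2 mm. A picture is of the moment at which its call begins: read the wrist's pose just before it. camera_params takes no time and is no camera call.
- r.hand_in(): hands the job in, once; it reports no verdict.
The state is a dict: "time_s": time; "joints": joint angles; "qd": joint speeds; "joint_efforts": joint torques, N m; "position": TCP position; "tcp_rot": TCP orientation; "force": force on the tool from outside, world axes, zero at the start; "torque": the same for the moment, N m; "width": finger opening in mm.
Only numpy, scipy, OpenCV 4.12 (cv2) and the standard library are available. Lean on these libraries where they do the work, as an engineer would, in place of code of your own. Each camera call takes 0.05 s, during which the arm holds its last target.

## Working session

There is one attempt and no reset: what is moved stays moved. The work goes in short steps, Python scripts to look and compute and a tool call to move; the robot and the scene stay as the last step left them, time stands still between calls to the robot, and variables do not carry over. Pictures are saved under pics/ and viewed, and the job is handed in when it is done.

Besides the shell and the picture viewer there is one more tool, called after "Call:" by a JSON object that holds its "fn" and its "kwargs", one argument or row to a line. drive_tool: Moves the arm, as the interface text tells. Its arguments: {"type":"object","properties":{"steps":{"type":"array"},"grip_force":{"type":"number"}},"required":["steps"]}

```bash
mkdir -p pics; cat > h.py <<'E'
from bench import r
import numpy as np, cv2
def save(name,fn):
    im=r.read_camera(name); cv2.imwrite('pics/'+fn,im[:,:,::-1]); return im
E
python3 - <<'E'
from h import *
print(r.get_state())
for n in ("scene","top","wrist"):
    print(n,r.camera_params(n))
save("scene","s0.png");save("top","t0.png")
E
```

```text
{'time_s': 0.0, 'joints': array([-1.28857099,  0.3328587 , -0.06472224,  1.46092573,  0.02160375,
        1.34986984, -0.0884899 ]), 'qd': array([ 0.00033203,  0.00107014,  0.00169691, -0.00038992,  0.00087538,
       -0.00102669, -0.00021424]), 'joint_efforts': array([ 5.48429780e-04, -6.25458527e+01,  4.91993478e-02, -3.91593289e+01,
        1.60228007e-02,  1.00269145e-02, -2.17967460e-05]), 'position': array([187.4539919 , 595.81044694, 202.53166634]), 'tcp_rot': array([-0.69843242,  0.69939242, -0.10738969,  0.10728402]), 'force': array([ 0.1085097 , -0.49249528,  0.02788504]), 'torque': array([ 0.06167546, -0.02605722, -0.00278832]), 'width': 85.25198658428879}
scene {'intrinsics': array([[447.97914614,   0.        , 318.17694081],
       [  0.        , 447.97914614, 242.71852609],
       [  0.        ,   0.        ,   1.        ]]), 'cam_to_world': array([[-8.87164939e-01,  2.58345825e-01, -3.82355600e-01,
         1.06082332e+03],
       [ 4.61245766e-01,  4.71662741e-01, -7.51522855e-01,
         1.00720335e+03],
       [-1.38099017e-02, -8.43084630e-01, -5.37603565e-01,
   
[... 468 characters left out ...]
,
       [ 3.84142652e-03, -2.07650416e-01, -9.78195557e-01,
         1.35694968e+03],
       [ 0.00000000e+00,  0.00000000e+00,  0.00000000e+00,
         1.00000000e+00]])}
wrist {'intrinsics': array([[363.08839557,   0.        , 316.28495285],
       [  0.        , 363.08839557, 238.37575595],
       [  0.        ,   0.        ,   1.        ]]), 'mount': array([[ 7.26240165e-04,  9.61216295e-01,  2.75794681e-01,
        -7.02696399e+01],
       [-1.74386072e-04, -2.75794628e-01,  9.61216569e-01,
        -1.70513997e+02],
       [ 9.99999721e-01, -7.46168831e-04, -3.26704017e-05,
         1.42662775e+00],
       [ 0.00000000e+00,  0.00000000e+00,  0.00000000e+00,
         1.00000000e+00]])}
```

View pics/s0.png

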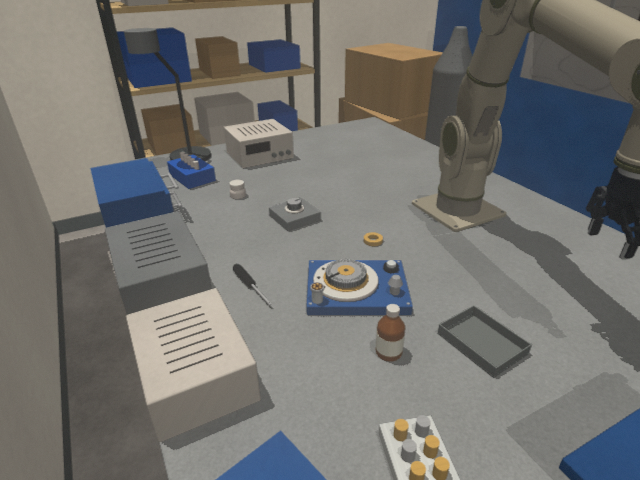

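View pics/t0.png

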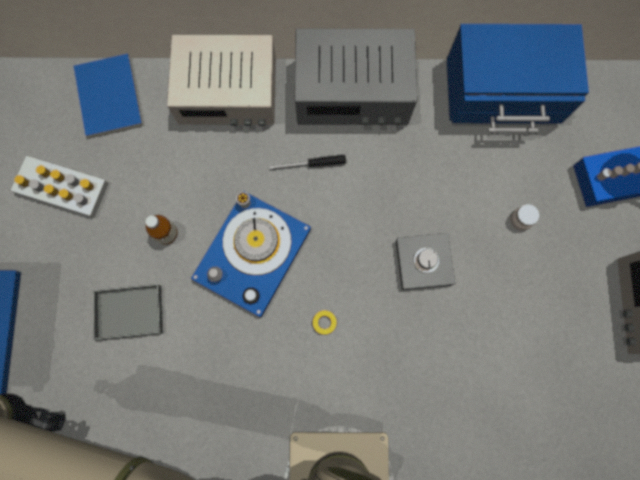

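The top view shows the console near (250,255), with the wheel at about (256,239), the button at about (251,295), the cone holder at (215,274) and the contact holder at (243,199). I'll zoom in to measure.

```bash
cat >> h.py <<'E'
def ray(n,u,v,z):
    p=r.camera_params(n);K=p["intrinsics"];T=p["cam_to_world"]
    d=T[:3,:3]@np.linalg.solve(K,[u,v,1.]);o=T[:3,3]
    return o+d*(z-o[2])/d[2]
def proj(T,K,X):
    c=np.linalg.inv(T)@np.append(X,1.);q=K@c[:3];return q[:2]/q[2]
E
python3 - <<'E'
from h import *
im=cv2.imread('pics/t0.png')[180:330,180:330];cv2.imwrite('pics/t0z.png',cv2.resize(im,(600,600),interpolation=2))
im=cv2.imread('pics/s0.png')[245:325,295:425];cv2.imwrite('pics/s0z.png',cv2.resize(im,(780,480),interpolation=2))
E
```

```text
(no output)
```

View pics/t0z.png

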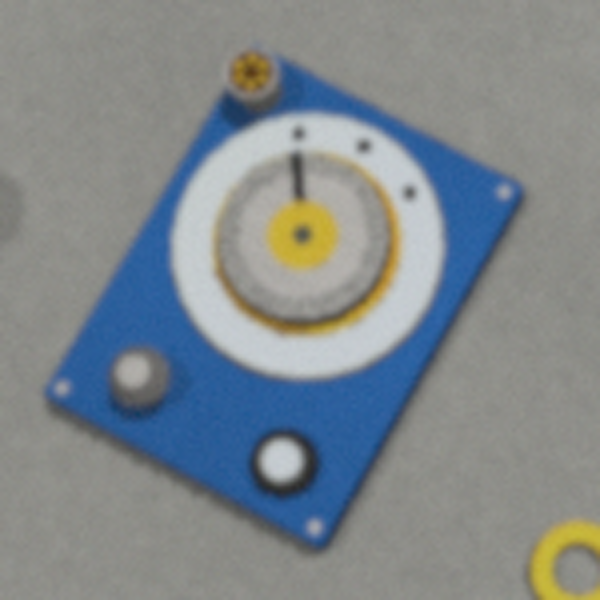

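View pics/s0z.png

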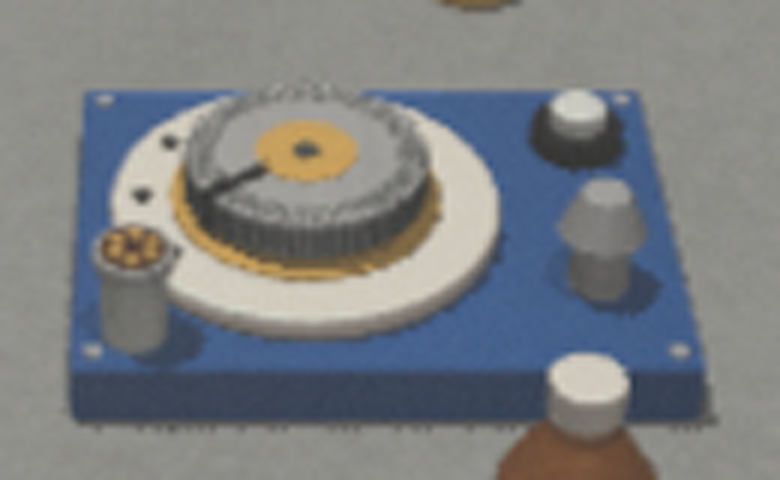

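```bash
python3 - <<'E'
from h import *
t=lambda x,y:((x+.5)/4-.5+180,(y+.5)/4-.5+180)
s=lambda x,y:((x+.5)/6-.5+295,(y+.5)/6-.5+245)
def tri(a,b):
    P=[]
    A=np.zeros((3,3));B=np.zeros(3);
    for n,(u,v) in (("top",a),("scene",b)):
        p=r.camera_params(n);T=p["cam_to_world"];d=T[:3,:3]@np.linalg.solve(p["intrinsics"],[u,v,1.]);d/=np.linalg.norm(d)
        M=np.eye(3)-np.outer(d,d);A+=M;B+=M@T[:3,3]
    return np.linalg.solve(A,B)
print("wheel",tri(t(302,235),s(306,150)),ray("top",*t(302,235),66),ray("scene",*s(306,150),66))
print("button",tri(t(282,462),s(578,107)),ray("top",*t(282,462),52),ray("scene",*s(578,104),52))
print("cone",ray("top",*t(135,374),78), "contact",ray("top",*t(251,71),74))
w=ray("top",*t(302,235),66)
tip=ray("top",*t(296,154),66);print("tip",tip,np.linalg.norm(tip-w))
for m in ((298,133),(364,146),(409,192)):
    q=ray("top",*t(*m),42)-w;print(q,np.hypot(*q[:2]),np.arctan2(q[1],q[0]))
for m in ((60,387),(315,526),(504,191)): print(ray("top",*t(*m),30))
E
```

```text
wheel [572.24000984 203.16917847  65.07769888] [571.03832957 203.73675086  66.        ] [573.77441019 203.40783056  66.        ]
button [435.38336751 213.20229679  47.94208566] [433.72363837 213.62729826  52.        ] [438.82378838 214.92317381  52.        ]
cone [483.11523304 299.49673919  78.        ] contact [672.76612854 237.06687039  74.        ]
tip [622.09697592 208.84433432  66.        ] 51.313475571807366
[ 70.97020087   7.2720624  -24.        ] 71.34179912596372 0.10211005131569131
[ 62.66464162 -34.36108078 -24.        ] 71.467063619551 -0.5015623390637959
[ 33.05848109 -63.11027593 -24.        ] 71.24443908154495 -1.0882741105533482
[482.33482158 354.99479597  30.        ]
[397.16826095 195.17277491  30.        ]
[607.8554377   81.61561575  30.        ]
```

```bash
cat >> h.py <<'E'
from scipy.spatial.transform import Rotation as Rn
def pose():
    s=r.get_state();q=s["tcp_rot"];return s,Rn.from_quat([q[1],q[2],q[3],q[0]]).as_matrix(),s["position"]
def shift(x):
    s,R,p=pose();return R.T@(np.array(x)-p)/1000
E
python3 - <<'E'
from h import *
s,R,p=pose();print(R.round(3));print(shift([537,193,205]).round(4))
E
```

```text
[[ 0.954 -0.     0.3  ]
 [-0.3   -0.001  0.954]
 [ 0.    -1.    -0.001]]
[ 0.4543 -0.002  -0.2794]
```

Call:
{"fn": "drive_tool", "kwargs": {
  "steps": [
    [[0,0,0,0.05,0,-0.031,0],[0,0,0,0.1,0,-0.062,0],[0,0,0,0.15,0,-0.093,0],[0,0,0,0.2,0,-0.124,0],[0,0,0,0.25,0,-0.155,0],[0,0,0,0.3,0,-0.186,0],[0,0,0,0.35,0,-0.217,0],[0,0,0,0.4,0,-0.248,0],[0,0,0,0.44,0,-0.27,0],[0,0,0,0.454,0,-0.279,0]]
  ],
  "grip_force": 20
}}

```text
time_s: 1.35
position: [538.3, 190.9, 202.9]
tcp_rot: [-0.698, 0.699, -0.109, 0.109]
force: [-0.7, 0.0, -0.7]
width: 0.4
```

Call:
{"fn": "drive_tool", "kwargs": {
  "steps": [
    [[0,0,0,0,0,0,0],[0,0,0,0,0,0,0],[0,0,0,0,0,0,0],[0,0,0,0,0,0,0]]
  ]
}}

```text
time_s: 1.85
position: [536.4, 194.7, 203.4]
tcp_rot: [0.699, -0.699, 0.107, -0.107]
force: [-0.3, 0.2, -0.6]
width: -0.2
```

```bash
python3 - <<'E'
from h import *
s,R,p=pose();print(s["time_s"],p,R.round(3),s["force"],s["width"]);
K=r.camera_params("wrist");np.savez('w1.npz',R=R,p=p)
T=np.eye(4);T[:3,:3]=R;T[:3,3]=p;T=T@K["mount"]
for X in ([572,203.5,66],[436,215,52]): print(proj(T,K["intrinsics"],X))
save("wrist","w1.png")
E
```

```text
1.85 [536.42767371 194.74681891 203.37924473] [[ 0.954 -0.     0.299]
 [-0.299  0.     0.954]
 [-0.    -1.     0.   ]] [-0.27091527  0.15631483 -0.61808935] -0.18016636184511825
[335.9229977 252.6649286]
[301.52542705  94.50494212]
```

View pics/w1.png

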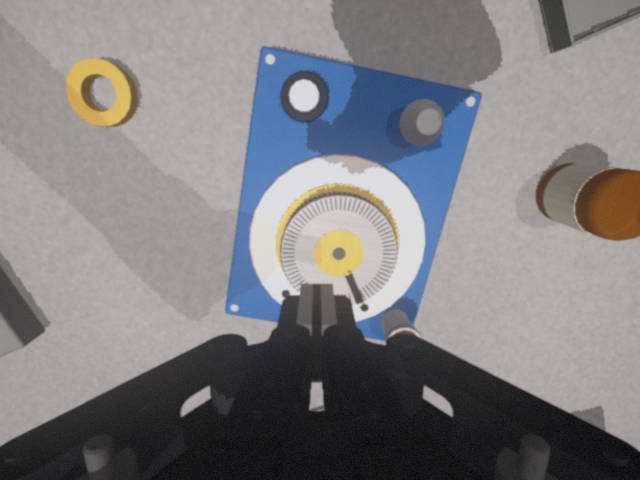

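The wrist view shows the wheel centre at (339,254) and the button at (304,95), both within 3 px of prediction. That moves my estimates to about (572.5, 204.7) for the wheel and (436.5, 216) for the button. The path to the near side of the wheel is clear, so I'm descending.

Call:
{"fn": "drive_tool", "kwargs": {
  "steps": [
    [[0,0,0,0.002,0.03,0,0],[0,0,0,0.002,0.06,0,0],[0,0,0,0.002,0.09,0,0],[0,0,0,0.002,0.115,0,0],[0,0,0,0.002,0.127,0,0],[0,0,0,0.002,0.13,0,0],[0,0,0,0.002,0.13,0,0],[0,0,0,0.002,0.13,0,0],[0,0,0,0.002,0.13,0,0]]
  ]
}}

```text
time_s: 3.02
position: [539.1, 193.4, 73.9]
tcp_rot: [0.699, -0.699, 0.107, -0.108]
force: [-0.7, -0.3, 0.6]
width: 0.3
```

Call:
{"fn": "drive_tool", "kwargs": {
  "steps": [
    [[0,0,0,0,0.002,0,0],[0,0,0,0,0.004,0,0],[0,0,0,0,0.005,0,0],[0,0,0,0,0.005,0,0]]
  ]
}}

```text
time_s: 3.52
position: [538.7, 193.2, 68.2]
tcp_rot: [-0.699, 0.699, -0.107, 0.107]
force: [0.0, -1.4, -0.1]
width: 0.2
```

Call:
{"fn": "drive_tool", "kwargs": {
  "steps": [
    [[0,0,0,0,0.001,0,0],[0,0,0,0,0.002,0,0],[0,0,0,0,0.003,0,0],[0,0,0,0,0.003,0,0]]
  ]
}}

```text
time_s: 4.03
position: [538.8, 193.2, 65.2]
tcp_rot: [0.699, -0.699, 0.107, -0.107]
force: [1.1, 0.7, 0.2]
width: -0.2
```

```bash
python3 - <<'E'
from h import *
s,R,p=pose();print(s["time_s"],p,s["force"])
E
```

```text
4.025 [538.75306201 193.23794508  65.21395854] [1.10094617 0.72880589 0.22716833]
```

Call:
{"fn": "drive_tool", "kwargs": {
  "steps": [
    [[0,0,0,0,0.001,0,0],[0,0,0,0,0.001,0,0],[0,0,0,0,0.001,0,0]]
  ]
}}

```text
time_s: 4.4
position: [538.8, 193.2, 64.3]
tcp_rot: [0.699, -0.699, 0.107, -0.107]
force: [-0.1, 0.1, -0.6]
width: 0.2
```

Call:
{"fn": "drive_tool", "kwargs": {
  "steps": [
    [[0,0,0,0,0.001,0,0],[0,0,0,0,0.001,0,0],[0,0,0,0,0.001,0,0]]
  ]
}}

```text
time_s: 4.78
position: [538.8, 193.2, 63.3]
tcp_rot: [0.699, -0.699, 0.107, -0.107]
force: [-0.3, -0.1, -0.5]
width: -0.3
```

Call:
{"fn": "drive_tool", "kwargs": {
  "steps": [
    [[0,0,0,0,0.001,0,0],[0,0,0,0,0.001,0,0],[0,0,0,0,0.001,0,0]]
  ]
}}

```text
time_s: 5.15
position: [538.8, 193.3, 62.3]
tcp_rot: [0.699, -0.699, 0.107, -0.107]
force: [-1.3, 0.8, 0.4]
width: 0.0
```

Call:
{"fn": "drive_tool", "kwargs": {
  "steps": [
    [[0,0,0,0,0.001,0,0],[0,0,0,0,0.001,0,0],[0,0,0,0,0.001,0,0]]
  ]
}}

```text
time_s: 5.52
position: [538.8, 193.2, 61.3]
tcp_rot: [0.699, -0.699, 0.107, -0.107]
force: [0.1, 0.1, 0.5]
width: 0.1
```

```bash
python3 - <<'E'
from h import *
s,R,p=pose();print(s["time_s"],p,s["force"],s["joint_efforts"])
save("wrist","w2.png")
E
```

```text
5.525 [538.80917643 193.2239627   61.28208786] [0.13328098 0.05089475 0.48613311] [-7.19286800e-04 -5.60054040e+01  4.47998911e+00 -3.42920065e+01
  1.37843855e-02  1.41276334e-03  3.16783608e-04]
```

View pics/w2.png

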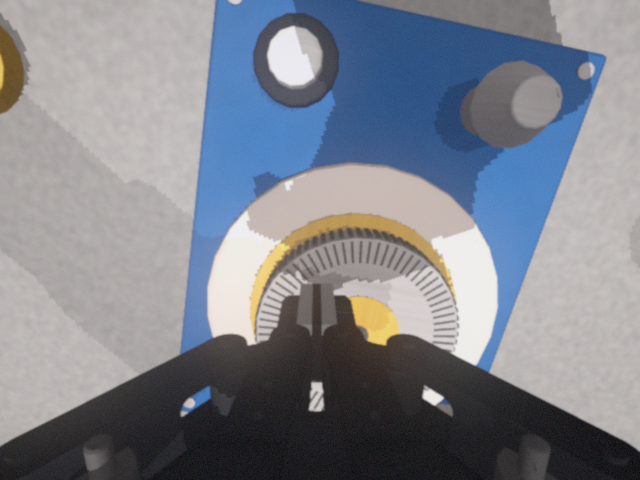

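Shut fingertips at (318,290) are over the near top face of the wheel. There's no contact force yet, so I'll keep stepping down.

Call:
{"fn": "drive_tool", "kwargs": {
  "steps": [
    [[0,0,0,0,0.001,0,0],[0,0,0,0,0.001,0,0]]
  ]
}}

```text
time_s: 5.82
position: [538.8, 193.2, 60.2]
tcp_rot: [-0.699, 0.699, -0.107, 0.107]
force: [-0.6, -0.5, 0.7]
width: -0.0
```

Call:
{"fn": "drive_tool", "kwargs": {
  "steps": [
    [[0,0,0,0,0.001,0,0],[0,0,0,0,0.001,0,0]]
  ]
}}

```text
time_s: 6.08
position: [538.7, 193.2, 59.2]
tcp_rot: [0.699, -0.699, 0.107, -0.107]
force: [-0.5, 0.2, -0.6]
width: 0.3
```

Call:
{"fn": "drive_tool", "kwargs": {
  "steps": [
    [[0,0,0,0,0.001,0,0],[0,0,0,0,0.001,0,0]]
  ]
}}

```text
time_s: 6.32
position: [538.7, 193.2, 58.2]
tcp_rot: [-0.699, 0.699, -0.107, 0.107]
force: [-0.1, -0.7, -0.5]
width: -0.2
```

```bash
python3 - <<'E'
from h import *
im=save("scene","s2.png")
p=r.camera_params("scene");s,R,q=pose();print(q,proj(p["cam_to_world"],p["intrinsics"],q),proj(p["cam_to_world"],p["intrinsics"],[572.5,204.7,66]))
im=cv2.imread('pics/s2.png')[215:325,285:425];cv2.imwrite('pics/s2z.png',cv2.resize(im,None,fx=5,fy=5,interpolation=2))
E
```

```text
[538.77039952 193.25717428  58.2422137 ] [355.03766642 266.2470409 ] [346.26389841 269.70317057]
```

View pics/s2z.png

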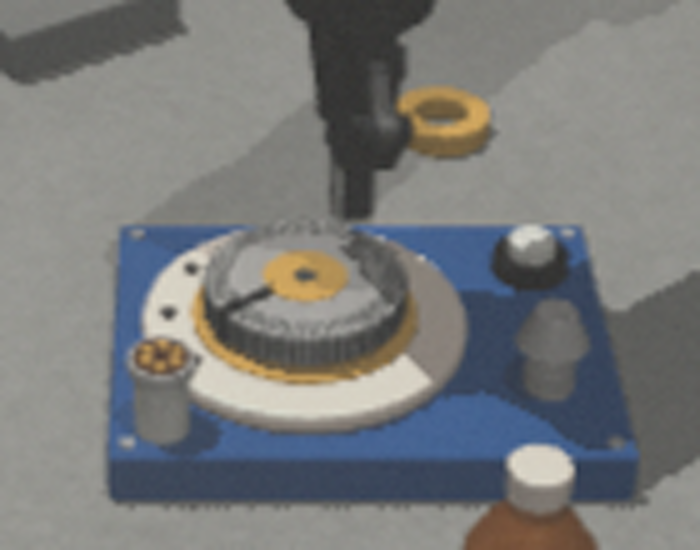

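The scene view shows the fingertip at about (355,258), but the reported TCP projects to (355,266). So the real tips sit about 20 mm higher than the TCP reading and are still above the wheel. I'll go on down, guided by force.

Call:
{"fn": "drive_tool", "kwargs": {
  "steps": [
    [[0,0,0,0,0.002,0,0],[0,0,0,0,0.004,0,0],[0,0,0,0,0.006,0,0],[0,0,0,0,0.006,0,0]]
  ]
}}

```text
time_s: 6.88
position: [538.7, 193.2, 52.1]
tcp_rot: [-0.699, 0.699, -0.107, 0.107]
force: [-0.4, -0.5, 0.6]
width: 0.2
```

Call:
{"fn": "drive_tool", "kwargs": {
  "steps": [
    [[0,0,0,0,0.001,0,0],[0,0,0,0,0.002,0,0],[0,0,0,0,0.002,0,0]]
  ]
}}

```text
time_s: 7.25
position: [538.8, 193.2, 50.2]
tcp_rot: [0.699, -0.699, 0.107, -0.107]
force: [0.6, -0.5, 0.7]
width: -0.0
```

Call:
{"fn": "drive_tool", "kwargs": {
  "steps": [
    [[0,0,0,0,0.001,0,0],[0,0,0,0,0.002,0,0],[0,0,0,0,0.002,0,0]]
  ]
}}

```text
time_s: 7.62
position: [538.7, 193.2, 48.2]
tcp_rot: [0.699, -0.699, 0.107, -0.107]
force: [0.3, -0.4, 0.1]
width: -0.2
```

```bash
python3 - <<'E'
from h import *
p=r.camera_params("scene");s,R,q=pose();print(q,s["time_s"],s["force"])
im=save("scene","s3.png")
im=cv2.imread('pics/s3.png')[215:325,285:425];cv2.imwrite('pics/s3z.png',cv2.resize(im,None,fx=5,fy=5,interpolation=2))
E
```

```text
[538.74300681 193.23449438  48.2083475 ] 7.625 [ 0.25852735 -0.41481218  0.05046414]
```

View pics/s3z.png

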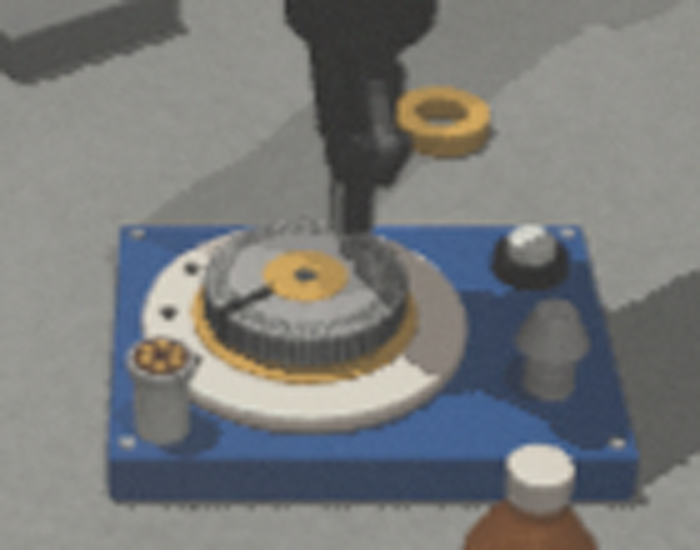

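```bash
python3 - <<'E'
from h import *
p=r.camera_params("scene");
for z in (48,60,66,70,75): 
    u=proj(p["cam_to_world"],p["intrinsics"],[538.8,193.2,z]);print(z,u,(u-[285,215])*5)
# wrist-based: where would tips be seen, and wheel centre now
s,R,q=pose();T=np.eye(4);T[:3,:3]=R;T[:3,3]=q;K=r.camera_params("wrist");T=T@K["mount"]
for X in ([572.5,204.7,66],[538.8,193.2,66],[436.5,216,52]):print(proj(T,K["intrinsics"],X))
save("wrist","w3.png")
E
```

```text
48 [354.8992389  269.38828164] [349.49619451 271.94140821]
60 [355.03700062 265.69566367] [350.18500308 253.47831834]
66 [355.10644752 263.83418211] [350.53223761 244.17091055]
70 [355.15295722 262.58751839] [350.76478608 237.93759196]
75 [355.2113342  261.02275932] [351.05667099 230.11379659]
[357.21786351 348.90478287]
[313.07371738 293.95457849]
[291.02638393  48.80698585]
```

View pics/w3.png

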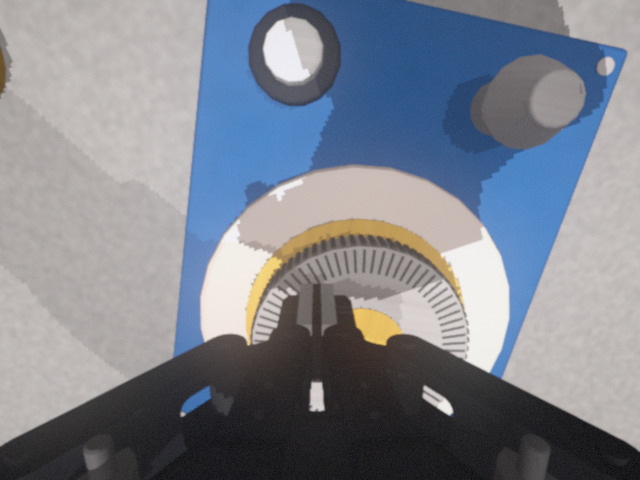

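The tip is now at zoom (353,237), which corresponds to z≈70, about 4 mm above the wheel. Next I'll take fine steps.

Call:
{"fn": "drive_tool", "kwargs": {
  "steps": [
    [[0,0,0,0,0.001,0,0],[0,0,0,0,0.002,0,0],[0,0,0,0,0.002,0,0]]
  ]
}}

```text
time_s: 8.1
position: [538.7, 193.2, 46.2]
tcp_rot: [-0.699, 0.699, -0.107, 0.107]
force: [-0.7, 0.2, 0.3]
width: 0.3
```

Call:
{"fn": "drive_tool", "kwargs": {
  "steps": [
    [[0,0,0,0,0.001,0,0],[0,0,0,0,0.0015,0,0],[0,0,0,0,0.0015,0,0]]
  ]
}}

```text
time_s: 8.48
position: [538.8, 193.2, 44.8]
tcp_rot: [0.699, -0.699, 0.107, -0.107]
force: [-1.2, -0.1, 0.2]
width: -0.0
```

Call:
{"fn": "drive_tool", "kwargs": {
  "steps": [
    [[0,0,0,0,0.001,0,0],[0,0,0,0,0.0015,0,0],[0,0,0,0,0.0015,0,0]]
  ]
}}

```text
time_s: 8.85
position: [538.7, 193.2, 43.2]
tcp_rot: [0.699, -0.699, 0.107, -0.107]
force: [0.4, -0.4, 0.3]
width: 0.0
```

Call:
{"fn": "drive_tool", "kwargs": {
  "steps": [
    [[0,0,0,0,0.001,0,0],[0,0,0,0,0.0015,0,0],[0,0,0,0,0.0015,0,0]]
  ]
}}

```text
time_s: 9.22
position: [538.8, 193.2, 41.7]
tcp_rot: [0.699, -0.699, 0.107, -0.107]
force: [0.3, -0.7, -0.2]
width: -0.0
```

Call:
{"fn": "drive_tool", "kwargs": {
  "steps": [
    [[0,0,0,0,0.001,0,0],[0,0,0,0,0.001,0,0]]
  ]
}}

```text
time_s: 9.48
position: [538.8, 193.2, 40.7]
tcp_rot: [-0.699, 0.699, -0.107, 0.107]
force: [0.0, -0.3, 0.2]
width: -0.2
```

```bash
python3 - <<'E'
from h import *
s,R,q=pose();print(q,s["time_s"],s["force"])
im=save("scene","s4.png")
im=cv2.imread('pics/s4.png')[215:325,285:425];cv2.imwrite('pics/s4z.png',cv2.resize(im,None,fx=5,fy=5,interpolation=2))
E
```

```text
[538.77578244 193.23742895  40.71929094] 9.475 [ 0.03653776 -0.34949538  0.17587823]
```

View pics/s4z.png

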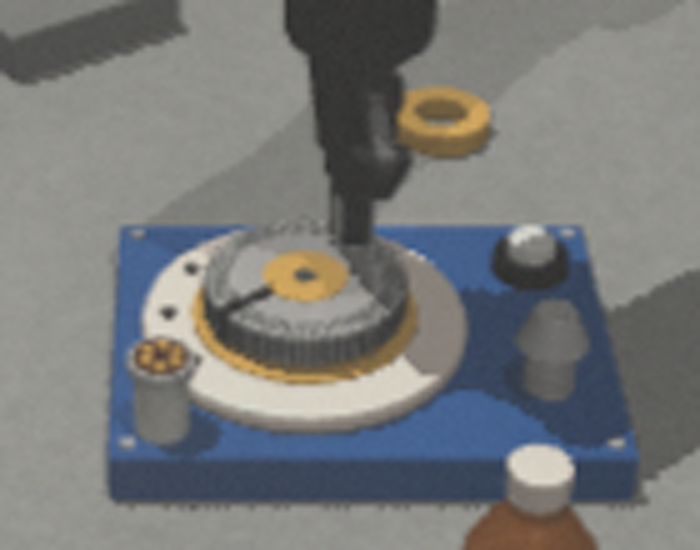

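The tip is now at zoom (353,245), essentially at the top face.

Call:
{"fn": "drive_tool", "kwargs": {
  "steps": [
    [[0,0,0,0,0.001,0,0],[0,0,0,0,0.001,0,0]]
  ]
}}

```text
time_s: 9.78
position: [538.7, 193.3, 39.7]
tcp_rot: [0.699, -0.699, 0.107, -0.107]
force: [0.4, -0.4, -0.4]
width: 0.1
```

Call:
{"fn": "drive_tool", "kwargs": {
  "steps": [
    [[0,0,0,0,0.001,0,0],[0,0,0,0,0.001,0,0]]
  ]
}}

```text
time_s: 10.02
position: [538.7, 193.2, 38.7]
tcp_rot: [-0.699, 0.699, -0.107, 0.107]
force: [-0.3, -0.7, 0.6]
width: -0.1
```

Call:
{"fn": "drive_tool", "kwargs": {
  "steps": [
    [[0,0,0,0,0.001,0,0],[0,0,0,0,0.001,0,0]]
  ]
}}

```text
time_s: 10.28
position: [538.8, 193.2, 37.9]
tcp_rot: [0.699, -0.699, 0.107, -0.107]
force: [-1.2, -0.1, 1.8]
width: 0.2
```

Call:
{"fn": "drive_tool", "kwargs": {
  "steps": [
    [[0,0,0,0,0.001,0,0],[0,0,0,0,0.001,0,0]]
  ]
}}

```text
time_s: 10.52
position: [538.8, 193.2, 36.9]
tcp_rot: [0.699, -0.699, 0.107, -0.107]
force: [-2.3, -0.3, 4.0]
width: 0.0
```

Call:
{"fn": "drive_tool", "kwargs": {
  "steps": [
    [[0,0,0,0,0.001,0,0],[0,0,0,0,0.001,0,0]]
  ]
}}

```text
time_s: 10.78
position: [538.8, 193.2, 35.9]
tcp_rot: [0.699, -0.699, 0.107, -0.107]
force: [-1.6, -0.4, 5.1]
width: -0.0
```

Call:
{"fn": "drive_tool", "kwargs": {
  "steps": [
    [[0,0,0,0,0.001,0,0],[0,0,0,0,0.001,0,0]]
  ]
}}

```text
time_s: 11.02
position: [538.8, 193.2, 35.0]
tcp_rot: [0.699, -0.699, 0.107, -0.107]
force: [-3.7, -1.2, 6.6]
width: -0.2
```

```bash
python3 - <<'E'
from h import *
s,R,q=pose();C=np.array([572.5,204.7,q[2]]);print(q,s["force"])
for i in range(1,11):
    a=-0.06*i;d=Rn.from_rotvec([0,0,a]).apply(q-C)+C-q
    print(i,np.degrees(-a).round(2),(R.T@d/1000).round(4))
E
```

```text
[538.81960683 193.2455636   34.9507821 ] [-3.73478075 -1.24134071  6.57921732]
1 3.44 [-0.0012  0.      0.0018]
2 6.88 [-0.0023  0.      0.0036]
3 10.31 [-0.0033  0.      0.0055]
4 13.75 [-0.0042  0.      0.0074]
5 17.19 [-0.0049  0.      0.0094]
6 20.63 [-0.0056  0.      0.0115]
7 24.06 [-0.0061  0.      0.0135]
8 27.5 [-0.0065  0.      0.0156]
9 30.94 [-0.0067  0.      0.0177]
10 34.38 [-0.0069  0.      0.0199]
```

Call:
{"fn": "drive_tool", "kwargs": {
  "steps": [
    [[0,3.44,0,-0.0012,0,0.0018,0],[0,6.88,0,-0.0023,0,0.0036,0],[0,10.31,0,-0.0033,0,0.0055,0],[0,13.75,0,-0.0042,0,0.0074,0],[0,17.19,0,-0.0049,0,0.0094,0],[0,17.19,0,-0.0049,0,0.0094,0]]
  ]
}}

```text
time_s: 11.78
position: [537.3, 204.0, 35.1]
tcp_rot: [0.675, -0.675, 0.211, -0.211]
force: [-1.8, -0.7, 5.1]
width: 0.1
```

```bash
python3 - <<'E'
from h import *
s,R,q=pose();C=np.array([572.5,204.7,q[2]]);print(q,s["force"],R.round(3))
d=q-C;print(np.hypot(*d[:2]),np.arctan2(d[1],d[0]))
for i in range(1,7):
    a=-0.06*i;d=Rn.from_rotvec([0,0,a]).apply(q-C)+C-q
    print(i,np.degrees(-a).round(2),(R.T@d/1000).round(4))
im=save("scene","s5.png")
im=cv2.imread('pics/s5.png')[215:325,285:425];cv2.imwrite('pics/s5z.png',cv2.resize(im,None,fx=5,fy=5,interpolation=2))
E
```

```text
[537.28985398 203.98034346  35.11659668] [-1.77920059 -0.71633487  5.11804165] [[ 0.822  0.001  0.569]
 [-0.569  0.     0.822]
 [ 0.    -1.     0.001]]
35.217499747703584 -3.1211566020726673
1 3.44 [-0.0012  0.      0.0017]
2 6.88 [-0.0023  0.      0.0036]
3 10.31 [-0.0032  0.      0.0054]
4 13.75 [-0.0041  0.      0.0074]
5 17.19 [-0.0048  0.      0.0094]
6 20.63 [-0.0054  0.      0.0114]
```

View pics/s5z.png

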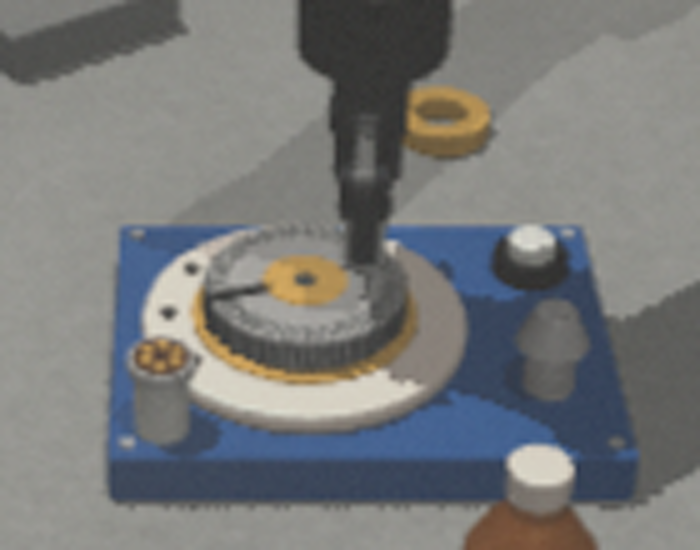

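The wheel is turning with the finger: the pointer tip moved from zoom (220,308) to (208,297). I'll continue the sweep.

Call:
{"fn": "drive_tool", "kwargs": {
  "steps": [
    [[0,3.44,0,-0.0012,0.0005,0.0017,0],[0,6.88,0,-0.0023,0.0005,0.0036,0],[0,10.31,0,-0.0032,0.0005,0.0054,0],[0,13.75,0,-0.0041,0.0005,0.0074,0],[0,17.19,0,-0.0048,0.0005,0.0094,0],[0,17.19,0,-0.0048,0.0005,0.0094,0]]
  ]
}}

```text
time_s: 12.58
position: [538.9, 214.7, 34.8]
tcp_rot: [0.636, -0.635, 0.309, -0.31]
force: [-1.2, -0.1, 6.2]
width: 0.1
```

```bash
python3 - <<'E'
from h import *
s,R,q=pose();C=np.array([572.5,204.7,q[2]]);print(s["time_s"],q,s["force"])
d=q-C;print(np.hypot(*d[:2]),np.arctan2(d[1],d[0]))
C=np.array([572.5,204.7,63])
p=r.camera_params("scene")
for a in (0,.2,.3,.4,.5,.6,.7,.8): print(a,(proj(p["cam_to_world"],p["intrinsics"],C+52*np.array([np.cos(.105-a),np.sin(.105-a),0]))-[285,215])*5)
im=save("scene","s6.png")
im=cv2.imread('pics/s6.png')[215:325,285:425];cv2.imwrite('pics/s6z.png',cv2.resize(im,None,fx=5,fy=5,interpolation=2))
E
```

```text
12.575 [538.88919455 214.70816156  34.76775946] [-1.21187564 -0.05140357  6.20446182]
35.06921072429992 2.852186481847276
0 [223.48580248 312.6339824 ]
0.2 [213.60616128 301.86494154]
0.3 [210.09786968 296.15111733]
0.4 [207.5819366  290.29881149]
0.5 [206.073019   284.36919108]
0.6 [205.57502313 278.42287701]
0.7 [206.0815246 272.5193078]
0.8 [207.57628823 266.7161698 ]
```

View pics/s6z.png

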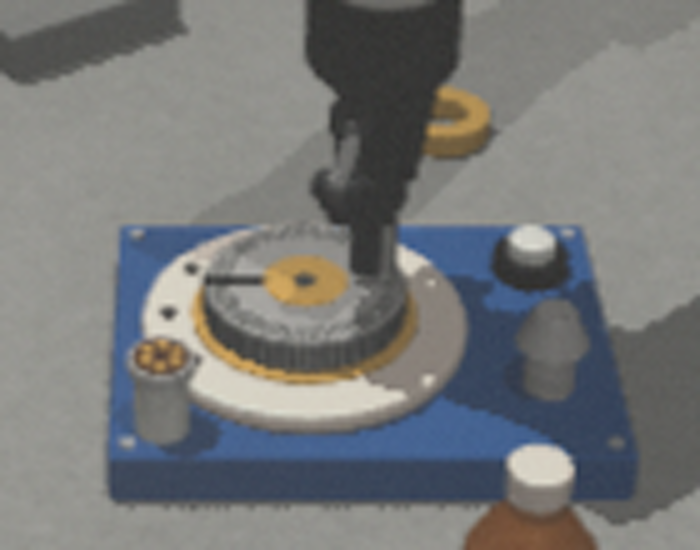

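The pointer tip is at zoom (206,280), which is about 0.58 rad. I'll lift straight off.

Call:
{"fn": "drive_tool", "kwargs": {
  "steps": [
    [[0,0,0,0,-0.004,0,0],[0,0,0,0,-0.01,0,0],[0,0,0,0,-0.025,0,0],[0,0,0,0,-0.04,0,0],[0,0,0,0,-0.05,0,0],[0,0,0,0,-0.05,0,0],[0,0,0,0,-0.05,0,0]]
  ]
}}

```text
time_s: 13.5
position: [538.1, 214.1, 83.9]
tcp_rot: [-0.636, 0.636, -0.309, 0.309]
force: [0.6, -0.4, -0.2]
width: 0.1
```

```bash
python3 - <<'E'
from h import *
s,R,q=pose();print(s["time_s"],q,s["force"],R.round(3))
print(shift([436.5,216,56]).round(4))
p=r.camera_params("scene")
C=np.array([572.5,204.7,66])
for a in (.5,.6,.7): print(a,(proj(p["cam_to_world"],p["intrinsics"],C+52*np.array([np.cos(.105-a),np.sin(.105-a),0]))-[285,215])*5)
im=save("scene","s7.png")
im=cv2.imread('pics/s7.png')[215:325,285:425];cv2.imwrite('pics/s7z.png',cv2.resize(im,None,fx=5,fy=5,interpolation=2))
E
```

```text
13.5 [538.06805159 214.06864198  83.93849667] [ 0.56196019 -0.40671863 -0.17751683] [[ 0.618 -0.001  0.786]
 [-0.786 -0.     0.618]
 [-0.    -1.    -0.   ]]
[-0.0643  0.028  -0.0787]
0.5 [206.04874397 279.65841883]
0.6 [205.55014588 273.72165397]
0.7 [206.0574443  267.82757819]
```

View pics/s7z.png

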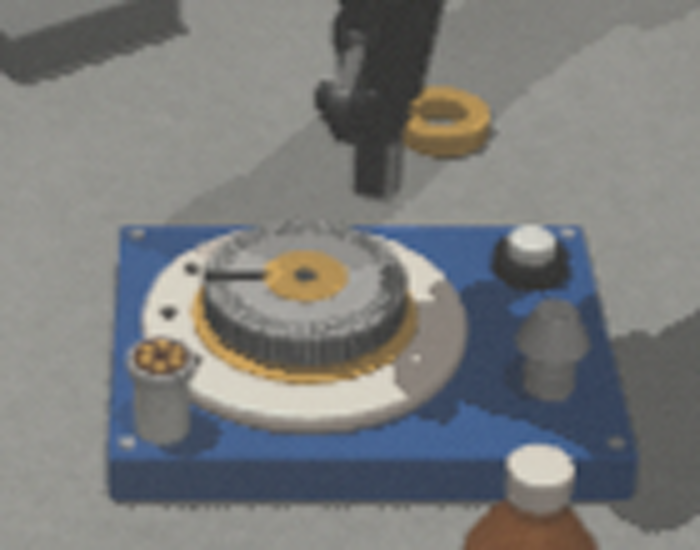

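The pointer is at zoom (206,275), in line with the middle mark at (168,312), so the wheel has settled at about 0.58–0.6. Now I'll move above the button.

Call:
{"fn": "drive_tool", "kwargs": {
  "steps": [
    [[0,0,0,-0.016,0,-0.02,0],[0,0,0,-0.035,0,-0.043,0],[0,0,0,-0.055,0,-0.067,0],[0,0,0,-0.064,0,-0.0787,0],[0,0,0,-0.0643,0.02,-0.0787,0],[0,0,0,-0.0643,0.04,-0.0787,0],[0,0,0,-0.0643,0.048,-0.0787,0],[0,0,0,-0.0643,0.048,-0.0787,0],[0,0,0,-0.0643,0.048,-0.0787,0]]
  ]
}}

```text
time_s: 14.68
position: [437.3, 216.2, 36.9]
tcp_rot: [0.636, -0.636, 0.309, -0.309]
force: [-0.0, -0.0, 0.5]
width: 0.3
```

```bash
python3 - <<'E'
from h import *
s,R,q=pose();print(s["time_s"],q,s["force"])
im=save("scene","s8.png");save("top","t8.png")
im=cv2.imread('pics/s8.png')[215:325,285:425];cv2.imwrite('pics/s8z.png',cv2.resize(im,None,fx=5,fy=5,interpolation=2))
im=cv2.imread('pics/t8.png')[180:330,180:330];cv2.imwrite('pics/t8z.png',cv2.resize(im,(600,600),interpolation=2))
E
```

```text
14.675 [437.28423663 216.24020863  36.91050827] [-0.03265262 -0.04511042  0.50132513]
```

View pics/s8z.png

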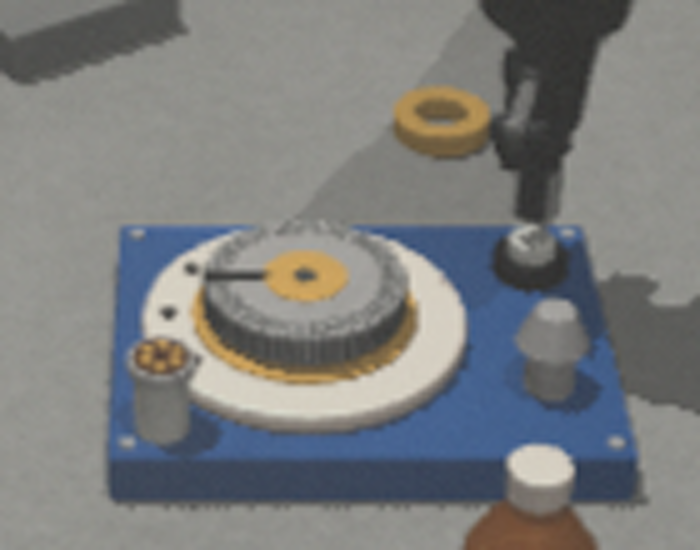

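View pics/t8z.png

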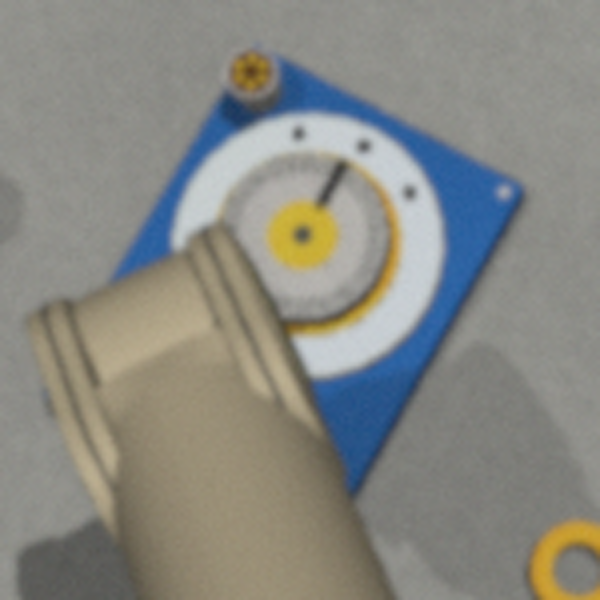

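The top view shows the pointer tip at (344,163), aimed at the middle mark at (364,146). The fingertip is above the button, so I'll press now.

Call:
{"fn": "drive_tool", "kwargs": {
  "steps": [
    [[0,0,0,0,0.005,0,0],[0,0,0,0,0.01,0,0],[0,0,0,0,0.013,0,0],[0,0,0,0,0.013,0,0]]
  ]
}}

```text
time_s: 15.28
position: [436.5, 216.0, 23.1]
tcp_rot: [-0.636, 0.636, -0.309, 0.309]
force: [-1.9, 0.3, 1.9]
width: -0.3
```

Call:
{"fn": "drive_tool", "kwargs": {
  "steps": [
    [[0,0,0,0,0.001,0,0],[0,0,0,0,0.002,0,0],[0,0,0,0,0.002,0,0]]
  ]
}}

```text
time_s: 15.65
position: [436.6, 216.1, 21.3]
tcp_rot: [-0.636, 0.636, -0.309, 0.309]
force: [-1.8, -0.3, 3.1]
width: 0.1
```

Call:
{"fn": "drive_tool", "kwargs": {
  "steps": [
    [[0,0,0,0,0.001,0,0],[0,0,0,0,0.002,0,0],[0,0,0,0,0.002,0,0]]
  ]
}}

```text
time_s: 16.02
position: [436.7, 216.1, 19.3]
tcp_rot: [-0.636, 0.636, -0.309, 0.309]
force: [-2.4, -0.8, 3.2]
width: -0.0
```

Call:
{"fn": "drive_tool", "kwargs": {
  "steps": [
    [[0,0,0,0,0.001,0,0],[0,0,0,0,0.0015,0,0],[0,0,0,0,0.0015,0,0]]
  ]
}}

```text
time_s: 16.4
position: [436.7, 216.1, 18.1]
tcp_rot: [0.636, -0.636, 0.309, -0.309]
force: [-4.9, -2.0, 8.4]
width: -0.2
```

Call:
{"fn": "drive_tool", "kwargs": {
  "steps": [
    [[0,0,0,0,0.001,0,0],[0,0,0,0,0.001,0,0],[0,0,0,0,0.001,0,0]]
  ]
}}

```text
time_s: 16.77
position: [436.8, 216.2, 17.8]
tcp_rot: [0.636, -0.636, 0.309, -0.309]
force: [-8.4, -3.9, 20.5]
width: -0.0
```

Call:
{"fn": "drive_tool", "kwargs": {
  "steps": [
    [[0,0,0,0,0.001,0,0],[0,0,0,0,0.001,0,0],[0,0,0,0,0.001,0,0]]
  ]
}}

```text
time_s: 17.15
position: [436.9, 216.2, 17.6]
tcp_rot: [0.636, -0.636, 0.309, -0.309]
force: [-12.3, -5.8, 32.4]
width: 0.4
```

The press has bottomed: force rose to 32 N with almost no further motion, after about 6 mm of sprung travel. I'll release.

Call:
{"fn": "drive_tool", "kwargs": {
  "steps": [
    [[0,0,0,0,-0.005,0,0],[0,0,0,0,-0.02,0,0],[0,0,0,0,-0.05,0,0],[0,0,0,0,-0.09,0,0],[0,0,0,0,-0.13,0,0],[0,0,0,0,-0.15,0,0],[0,0,0,0,-0.15,0,0],[0,0,0,0,-0.15,0,0],[0,0,0,0,-0.15,0,0]]
  ]
}}

```text
time_s: 18.27
position: [436.3, 215.7, 164.8]
tcp_rot: [-0.635, 0.637, -0.309, 0.309]
force: [-0.8, 0.5, -0.2]
width: 0.3
```

```bash
python3 - <<'E'
from h import *
s,R,q=pose();print(s["time_s"],q,s["force"],abs(s["qd"]).max())
save("scene","s9.png");save("top","t9.png");save("wrist","w9.png")
im=cv2.imread('pics/s9.png')[215:325,285:425];cv2.imwrite('pics/s9z.png',cv2.resize(im,None,fx=5,fy=5,interpolation=2))
E
```

```text
18.275 [436.2660676  215.73684159 164.78283486] [-0.75800356  0.47732884 -0.24100776] 0.00411372041726608
```

View pics/s9z.png

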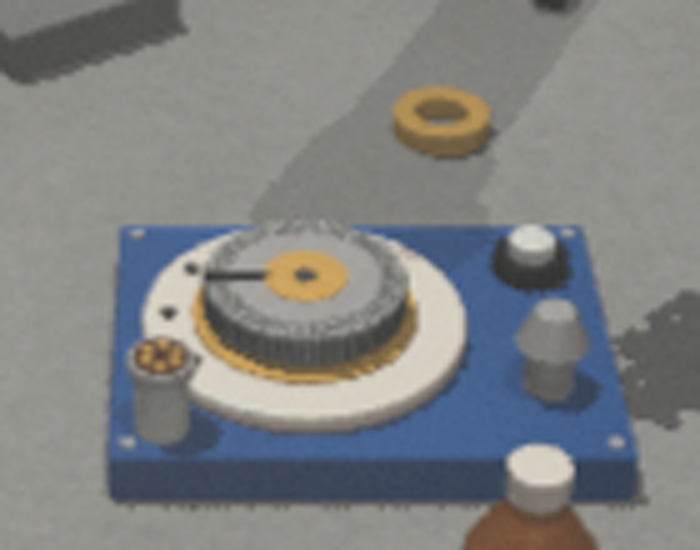

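View pics/t9.png

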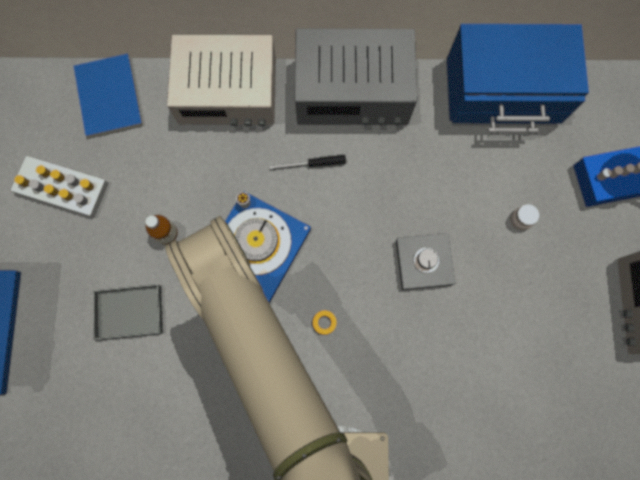

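The button is up again, the pointer is at the middle mark, and everything loose is where it started. The arm is clear, so I'm handing in.

```bash
python3 -c "
from bench import r
print(r.hand_in())"
```

```text
the job is handed in; nothing more can be done
None
```

I turned the large wheel one click clockwise to the middle mark, then pressed the start button fully down and released it. I handed in shortly after 18 s.

- **Wheel:** I pressed with the shut fingertips at 5–6.5 N, about 35 mm from the axis, and swept 0.6 rad clockwise. After lifting off, the images put the wheel at about 0.58 rad, with the pointer in line with the middle mark.
- **Button:** It bottomed after about 6 mm of sprung travel, with the force reaching 32 N at the end of the press. The last image shows it up again.
- **Rest of the scene:** In the last images I saw no change in the loose things or the small knob. The arm was clear at TCP z = 165 mm, with no contact force.

**Disagreement:** the fingertips touched about 28 mm higher than the reported TCP suggests. Wheel contact came at TCP z of about 38 mm, against a top face at 66 mm. I therefore set both press heights by force and camera rather than by the TCP reading. The hand-in gives no verdict, so these checks are my only confirmation.

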